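# Check the arm-rest spindle with a thread comb

### The arm

A 6-joint arm with a two-finger parallel gripper is mounted at the origin on the work surface. World frame = base frame: x ahead of the robot, y to its left, z up, the work surface at z = 0. Lengths are in m, angles in rad, forces in N, time in s.
With the tool pointing down it reaches from about 0.25 to 0.775 m from the base axis. Payload 4 kg.
Tool frame: the origin (TCP) lies at the centre of the arm's flange, where the gripper is bolted on; the fingertips stand 199 mm ahead of it and the grasp point (between the pads) lies 180 mm ahead of it (robot.tcp_to_tips is the distance from the TCP to the fingertips, in m); z points along the fingers, y is the line along which they close (so a half turn about z gives the same grasp; the last joint's range is limited). The gripper opens to 94 mm and grips with 3 to 60 N. Pads are 16 mm wide; open, the fingers measure 119 mm over their backs; the gripper's body (75 mm by 177 mm) begins 78 mm behind the grasp point.
Start: joints at [1.185, 0.087, 1.371, -0, 1.684, -0.103], TCP at [0.153, 0.528, 0.405] pointing down, gripper open.
Joint ranges: [-3.1, 3.1], [-0.76, 2.03], [0.27, 2.55], [-1.08, 4.22], [0.17, 2.65], [-2.57, 2.57]. Speed limits (rad/s): [2.79, 2.79, 3.14, 3.14, 3.14, 3.14].

### API

Orientations are given as [roll, pitch, yaw] about the fixed x, y, z axes, in that order (R = Rz(yaw) Ry(pitch) Rx(roll)).
In Python, from bench import telemetry, snapshot, ticket, robot gives the robot as it stands.
- The arm moves only by the tool apply_moves, never from a script. Its argument "moves" is a list that holds one entry, the list of rows, each a list of 5 numbers: the shift along the tool's x, y, z in units of 50 mm (1.0 is 50 mm), then the turn about the tool's z in units of 10 degrees (1.0 is 10 degrees), then the closure, from 0 (fully open) to 1 (shut). A call has 1 to 10 rows; each row is the pose to reach, as a shift and turn from the pose commanded when the call began, along the tool's axes at that moment; what a row does not reach only later rows make up. A row lasts 1/8 s, in which the tool goes at most 62.5 mm and 10.7 degrees, less where a joint would pass 70% of its speed; a pose out of reach is approached as far as the arm can. A call with a gripper value outside its range is refused whole. The fingers move at their own pace and stop on an object; the grip force is fixed at half the most. Time passes only in rows, so rows that repeat a pose let the fingers close. It gives the time, the measured TCP pose, the force, the opening and the grip force at its end, in the units of the state.
- telemetry.get_obs(): the state, without advancing time (a new reading comes with each control period).
- snapshot(name): name is "side" or "top"; returns a dict with "image" (420x560x3 uint8, red, green, blue), "fovy" (degrees; the focal length in pixels is half the picture's height over the tangent of half this angle, whatever the lens; pixels are square), "cx", "cy" (the principal point, pixels), "D" ([k1, k2, p1, p2, k3] as OpenCV has them; the pictures are not rectified), "R" (3x3) and "t" (3): a world point X has camera coordinates R X + t. Camera axes: x right, y down, z forward; pixel columns grow to the right and rows downward; lengths in m; the calibration is good to about 2 mm. A picture is of the moment at which its call begins. There is no depth.
- ticket.close_job(): hands the job in; it is judged then, once.
The state is a dict: "time": time; "joint_positions": joint angles; "qvel": joint speeds; "joint_torque": joint torques, N m; "tool_pos": TCP position; "ee_rot": TCP orientation; "wrist_force": force on the tool from outside, world axes, zero at the start; "wrist_torque": the same for the moment, N m; "width": finger opening in m; "finger_force": force on a finger pad.
Only numpy, scipy, OpenCV 4.12 (cv2) and the standard library are available. Lean on these libraries where they do the work, as an engineer would, in place of code of your own. Each camera call takes 0.05 s, during which the arm holds its last target. There are 200 camera calls.

### The job

Check the thread of the arm-rest spindle: take the coarse five-tooth thread comb by its handle out of the steel tray and, with light finger pressure, feel its teeth into the thread from the spindle's side that faces you, at mid-height, until the leaf sits fully home and flat along its whole edge; keep it lightly pressed there for about two seconds. Then lay the comb back down flat in the tray, without dropping it, and leave everything else as it is.

Things in the scene. Friction and masses are not known exactly. Their poses are not given: they have to be found in the camera images.
- comb_grip (a point): Coarse thread comb, lying flat, 126 mm long: dark wooden handle 22 mm wide, 22 mm thick, 85 mm long, and a dark steel leaf with 5 teeth. This point is inside the handle on its centre line, half-way up (11 mm), 65 mm ahead of its rear end and 20 mm behind its front end. x points along the comb to the teeth, y (left) along the tooth row, z up. 90 g; the balance point is 6 mm ahead of here.
- leaf_left (a point): Left end of the straight edge at the tooth roots of the coarse comb's leaf (4 mm thick, 40 mm wide, at half the handle's height): 57 mm ahead (x) of comb_grip and 18 mm to its left (+y). From this edge stand five blunt teeth, 3.6 mm long, 3 mm wide, 8 mm apart, the middle one on the comb's centre line.
- leaf_right (a point): Right end of the same edge: 57 mm ahead (x) of comb_grip and 18 mm to its right (-y)
- comb: The same coarse comb; here the origin lies at its underside, 12 mm ahead of comb_grip; same axes
- spindle_mid (a point): Middle of the level steel spindle, on its axis, 60 mm above the table. y runs along the axis, -x points to the near side (robot's), z up. Square thread, 8 mm pitch, 40 mm to each side of here: 32 mm across crests, 24 mm across core, crests and grooves 4 mm wide. It was clamped at any turn, so where along y the crests lie must be felt or seen. It does not turn or give.
- cradle: Fixed wooden cradle that carries the spindle: base 100 x 230 x 12 mm, origin under its centre, axes as spindle_mid. Two clamp blocks (80 mm in x, 30 in y, 88 high), centred 85 mm to each side. When the comb is fully home and flat, its straight edge bears on the crests 16 mm from the spindle's axis; with teeth standing on crests it is 19.6 mm away.
- tray: Stainless tray, fixed, 220 mm (x) by 270 mm (y), rim 14 mm high, walls and floor 3 mm; origin under its centre. Both combs lie in it, with their teeth away from the robot.
- fine_comb_grip (a point): Fine thread comb, of the same build and size as the coarse one but with eight fine teeth 5 mm apart; the same point and axes. It stays where it lies.
- ink_a: Black ink bottle, 44 mm across, 148 mm high with its nozzle, standing; origin under its centre
- ink_b: Second black ink bottle of the same size, standing; origin under its centre
- cup: Grey plastic cup, 72 mm across the rim, 85 mm high, standing; origin under its centre
Mind the look-alikes: they are no part of the job. What is shaped like the comb but blue or orange is not meant.

How it is judged:
On the way:
1. the comb, held, sits home and flat in the near side: both leaf ends within 17.3 mm of the spindle's axis and 6 mm of its height, pressed with 1 to 15 N, for 1 s (x of leaf_left in the frame of spindle_mid between -0.0173 and -0.012 m and x of leaf_right in the frame of spindle_mid between -0.0173 and -0.012 m and z of leaf_left in the frame of spindle_mid between -0.006 and 0.006 m and z of leaf_right in the frame of spindle_mid between -0.006 and 0.006 m and contact force between comb and cradle between 1 and 15 N and contact force between comb and the fingers above 0.5 N), for 1 s.
At the end, for the whole second after the job is handed in: the coarse comb lies flat (within 6 degrees) on the floor of the tray, at rest and let go, its middle at least about 15 mm inside the tray's edge (x of comb in the frame of tray between -0.09 and 0.09 m and y of comb in the frame of tray between -0.12 and 0.12 m and z of comb in the frame of tray below 0.008 m and angle between comb's own z axis and vertical below 0.1 rad and linear speed of comb below 0.02 m/s and contact force between comb and the fingers below 0.05 N); the robot touches nothing.
It fails at once if the comb is pressed or knocked against the spindle or its cradle with more than 20 N (contact force between comb and cradle above 20 N).
It fails at once if the comb is let go above the tray (height (world z) of comb_grip above 0.035 m and contact force between comb and the fingers below 0.01 N).
It fails at once if the fine comb is moved more than 15 mm (distance of fine_comb_grip from where it was at the start of the episode above 0.015 m).
It fails at once if an ink bottle or the cup is moved more than 20 mm (distance of any of ink_a, ink_b, cup from where it was at the start of the episode above 0.02 m).
It also fails if it takes over 72 s, if anything falls off the work surface, if the arm or the gripper's body presses on something with over 40 N, if the wrist force passes 120 N, or if a joint passes its speed limit or range.

## Working session

There is one attempt and no reset: what is moved stays moved. The work goes in short steps, Python scripts to look and compute and a tool call to move; the robot and the scene stay as the last step left them, time stands still between calls to the robot, and variables do not carry over. Pictures are saved under pics/ and viewed, at most 12 in all, crops included, and the job is handed in when it is done.

Besides the shell and the picture viewer there is one more tool, called after ">>>" as a command line: name --argument value ..., lists and objects as JSON in quotes. apply_moves: Moves the arm, as the interface text tells. Its arguments: {"type":"object","properties":{"moves":{"type":"array","items":{"type":"array","items":{"type":"array","items":{"type":"number"}}}}},"required":["moves"]}

```bash
mkdir -p pics; cat > h.py <<'E'
import numpy as np, cv2
from bench import telemetry, snapshot, ticket, robot
def snap(n,f=None):
    s=snapshot(n)
    if f: cv2.imwrite('pics/'+f,s['image'][:,:,::-1])
    h=s['image'].shape[0]; fl=h/2/np.tan(np.radians(s['fovy'])/2)
    s['K']=np.array([[fl,0,s['cx']],[0,fl,s['cy']],[0,0,1]]); s['D']=np.array(s['D'],float)
    s['R']=np.array(s['R']);s['t']=np.array(s['t']); return s
def ray(s,px,z):
    u=cv2.undistortPoints(np.array(px,float).reshape(-1,1,2),s['K'],s['D']).reshape(-1,2)
    d=np.c_[u,np.ones(len(u))]@s['R']; c=-s['R'].T@s['t']
    return c+d*((z-c[2])/d[:,2])[:,None]
def proj(s,X):
    return cv2.projectPoints(np.array(X,float).reshape(-1,3),cv2.Rodrigues(s['R'])[0],s['t'],s['K'],s['D'])[0].reshape(-1,2)
E
python3 - <<'E'
from h import *
import pickle
for n in('top','side'):
    s=snap(n,n+'0.png'); pickle.dump(s,open(n+'.pkl','wb')); print(n,s['fovy'],-s['R'].T@s['t'],s['R'],s['D'])
print(telemetry.get_obs())
E
```

```text
top 45.02392764461631 [ 0.53046829 -0.0897317   1.29277199] [[ 0.01808645 -0.99982847 -0.00398998]
 [-0.99722601 -0.01775091 -0.07228547]
 [ 0.07220224  0.0052863  -0.997376  ]] [-0.04327661  0.          0.          0.          0.        ]
side 43.936999255296016 [ 0.44636576 -1.29990371  0.76416586] [[ 0.9898169  -0.14209129 -0.00851823]
 [-0.07748608 -0.48764137 -0.86959865]
 [ 0.11940855  0.86140348 -0.49368577]] [-0.19093285  0.          0.          0.          0.        ]
{'time': 0.1, 'joint_positions': array([ 1.18490665e+00,  8.78671824e-02,  1.37206257e+00,  3.43324447e-06,
        1.68360808e+00, -1.03096072e-01]), 'qvel': array([-0.00036268, -0.00109279, -0.00237191,  0.00282787, -0.00149658,
        0.00043693]), 'joint_torque': array([ 2.64811475e-03, -3.41252911e+01, -3.03301549e+01,  7.19695073e-02,
        3.04151117e-02, -8.96721349e-05]), 'tool_pos': array([0.15343592, 0.52806073, 0.40364903]), 'ee_rot': array([-3.13965815e+00, -2.03579349e-04,  2.85879923e+00]), 'wrist_force': array([ 0.40459515,  0.52470412, -0.67547154]), 'wrist_torque': array([-0.0306848 ,  0.04866738, -0.00695603]), 'finger_force': 0.0, 'width': 0.09432337205025274}
```

View pics/top0.png

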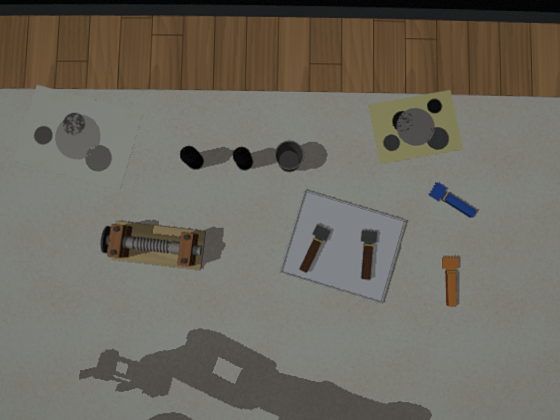

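View pics/side0.png

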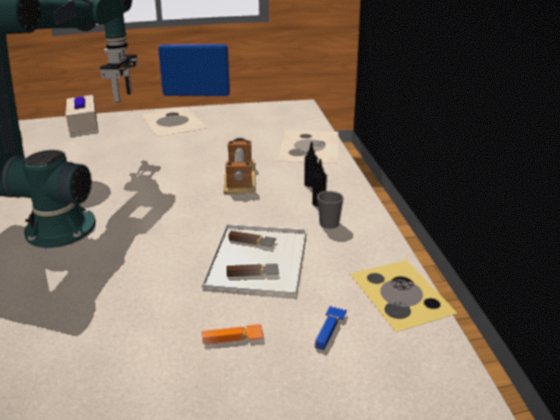

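The top view shows four comb shapes: two dark ones in the tray at (314,248) and (369,254), a blue one at (453,200) and an orange one at (451,280). Only the two dark ones can be meant. I'll tell coarse from fine by the teeth in an enlarged crop.

```bash
python3 - <<'E'
import pickle,cv2,numpy as np
s=pickle.load(open('top.pkl','rb'));im=s['image'][:,:,::-1]
a=cv2.resize(im[215:285,295:385],(800,622),interpolation=cv2.INTER_CUBIC)[:600]
a=cv2.convertScaleAbs(a,alpha=1.8,beta=10)
b=cv2.resize(im[215:275,95:210],(800,417),interpolation=cv2.INTER_CUBIC)
b=cv2.convertScaleAbs(b,alpha=1.5)
s2=pickle.load(open('side.pkl','rb'));im2=s2['image'][:,:,::-1]
c=cv2.resize(im2[225:285,220:290],(400,343),interpolation=cv2.INTER_CUBIC)
cv2.imwrite('pics/ca.png',a);
cv2.imwrite('pics/cb.png',cv2.resize(b,(800,417)))
cv2.imwrite('pics/cc.png',c)
E
```

```text
(no output)
```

View pics/ca.png

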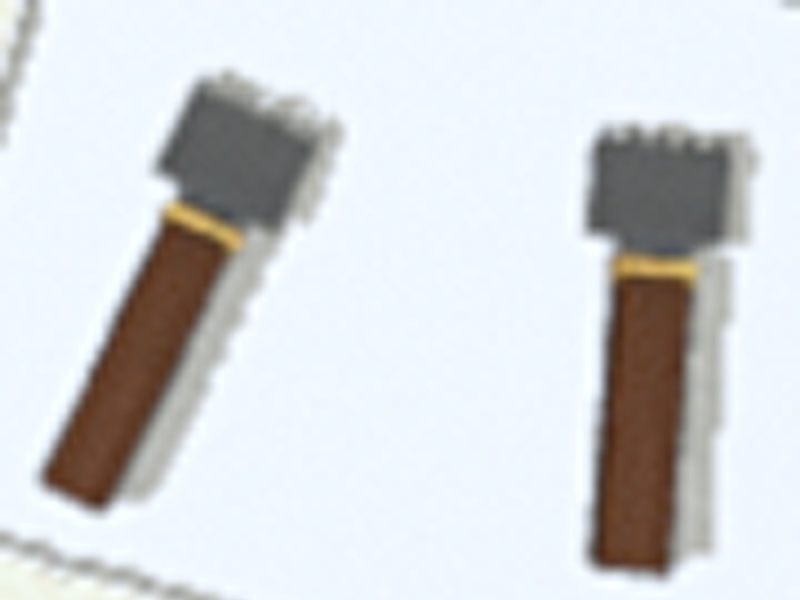

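View pics/cb.png

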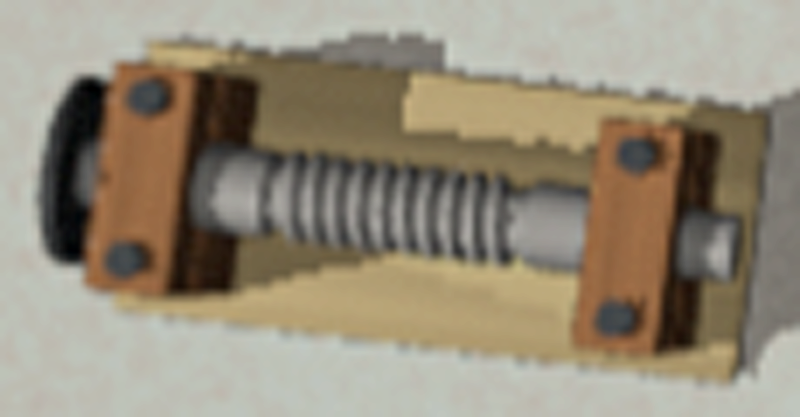

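Right comb (369,254) shows a few wide-spaced teeth. The left comb (314,248) shows only a blurred edge, which suggests fine teeth. I'll check this numerically along the tooth rows and fit the poses of both combs, the tray and the cradle.

```bash
cat > fit.py <<'E'
from h import *
import pickle
from scipy.optimize import minimize
S={n:pickle.load(open(n+'.pkl','rb')) for n in('top','side')}
def box(x0,x1,y0,y1,z0,z1): return np.array([[x,y,z] for x in(x0,x1) for y in(y0,y1) for z in(z0,z1)])
def place(P,p):
    c,s=np.cos(p[2]),np.sin(p[2]); return np.c_[p[0]+c*P[:,0]-s*P[:,1],p[1]+s*P[:,0]+c*P[:,1],P[:,2]]
def render(s,boxes,p,win,k=4):
    x0,y0,x1,y1=win; m=np.zeros(((y1-y0)*k,(x1-x0)*k),np.uint8)
    for B in boxes:
        q=(proj(s,place(B,p))+0.5-[x0,y0])*k-0.5
        cv2.fillConvexPoly(m,np.round(cv2.convexHull(q.astype(np.float32))*16).astype(np.int32),255,shift=4)
    return cv2.resize(m,(x1-x0,y1-y0),interpolation=cv2.INTER_AREA)/255.
def fitpose(s,boxes,p0,soft,win,n=3):
    T=soft[win[1]:win[3],win[0]:win[2]]
    f=lambda p:((render(s,boxes,p,win)-T)**2).sum()
    best=None
    for d in (0,.05,-.05):
        r=minimize(f,np.array(p0)+[0,0,d],method='Nelder-Mead',options=dict(initial_simplex=np.array(p0)+[0,0,d]+np.array([[0,0,0],[.006,0,0],[0,.006,0],[0,0,.06]])))
        if best is None or r.fun<best.fun: best=r
    return best.x,best.fun
E
python3 - <<'E'
from fit import *
t=S['top']; im=t['image'].astype(float)
# handles: comb_grip frame, z absolute
H=[box(-.065,.020,-.011,.011,.003,.025),box(.033,.057,-.02,.02,.012,.016)]
g=im.sum(2)/3
for n,a,b in(('L',(304,270),(322,231)),('R',(367,277),(370,236))):
    A,B=ray(t,[a,b],.02); yaw=np.arctan2(*(B-A)[1::-1]); d=(B-A)/np.linalg.norm(B-A)
    p0=[*(A+d*.065)[:2],yaw]
    win=(290,215,340,285) if n=='L' else (345,215,395,285)
    sat=im.max(2)-im.min(2)
    print(n,p0,np.linalg.norm(B-A))
    # darkness soft mask
    w=g[win[1]:win[3],win[0]:win[2]]; bgv=np.median(w)
    soft=np.clip((bgv*0.72-g)/(bgv*0.72-75),0,1) 
    p,f=fitpose(t,H,p0,soft,win); print(n,p,f, bgv)
    for ex in(.0582,.0595,.061):
        y=np.arange(-.024,.0241,.001); P=place(np.c_[np.full(len(y),ex),y,np.full(len(y),.014)],p)
        q=proj(t,P).astype(np.float32)
        v=cv2.remap(g.astype(np.float32),q[:,0].copy(),q[:,1].copy(),cv2.INTER_CUBIC).ravel()
        print(ex,np.round(v).astype(int))
E
```

```text
L [np.float64(0.5430609527750179), np.float64(-0.16402531488846717), np.float64(-0.4184210201505992)] 0.1076042272053569
L [ 0.54024622 -0.16222754 -0.43666386] 62.754371586226405 132.0
0.0582 [110 101  93  91  89  84  78  75  74  75  75  76  80  82  80  77  72  70
  71  71  71  71  75  83  90  89  84  77  74  77  76  75  75  75  78  80
  80  80  80  78  79  82  88  96 107 119 129 134 135]
0.0595 [110 102  94  89  88  87  85  84  86  86  85  84  85  89  88  87  83  80
  80  82  84  87  92  99 104 102  95  88  82  81  82  81  82  83  83  83
  82  84  90  94  97  99 105 111 120 126 131 133 134]
0.061 [113 103  96  90  88  90  94  97  99  98  95  94  96 100 102  98  94  90
  89  90  91  96 105 112 114 109 100  92  89  88  88  87  85  86  88  88
  86  86  92 104 114 119 122 125 127 129 132 133 133]
R [np.float64(0.5338246854938866), np.float64(-0.2996371730193894), np.float64(-0.0661857284406207)] 0.1028029207386192
R [ 0.52844921 -0.29746002 -0.07692446] 80.44633308550902 132.0
0.0582 [109 103  98  93  91  87  79  72  66  63  66  72  82  86  83  75  67  61
  60  67  76  79  79  74  65  58  58  67  75  79  78  73  63  57  61  71
  80  88  92  87  79  78  84  97 110 122 131 134 134]
0.0595 [115 105  98  91  89  88  83  79  76  74  77  83  91  94  91  88  82  78
  77  82  87  88  87  83  75  70  73  83  92  95  95  87  75  67  67  75
  85  94 100  99  94  96 102 111 121 128 133 134 133]
0.061 [120 111 105  99  99 101 100  99  99 100 102 106 110 112 112 110 106 101
  96  94  94  92  91  91  88  87  93 103 112 116 114 109  99  92  91  96
 104 111 116 117 114 115 118 123 127 131 133 133 132]
```

View pics/cc.png

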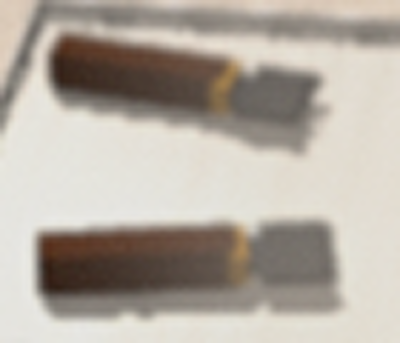

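Right comb: five regular minima 8 mm apart along the tooth row, so this is the coarse comb. The left one has a bright gap at its centre and an irregular pattern from under-sampled 5 mm teeth, so it is the fine comb. Next I'll fit the pose using colour saturation, which shadows don't affect, and do the same for the cradle.

```bash
cat > m.py <<'E'
from fit import *
def satmask(s,lo,hi):
    im=s['image'].astype(float); r=(im.max(2)-im.min(2))/(im.max(2)+15); return np.clip((r-lo)/(hi-lo),0,1)
E
python3 - <<'E'
from m import *
Hd=[box(-.065,.020,-.011,.011,.003,.025)]
for n,win in(('top',(345,215,395,285)),('side',(215,258,265,285))):
    s=S[n]; m=satmask(s,.2,.45)
    p,f=fitpose(s,Hd,[.530,-.2975,-.07],m,win); print(n,'coarse',p,f, m[win[1]:win[3],win[0]:win[2]].sum())
p,f=fitpose(S['top'],Hd,[.540,-.162,-.43],satmask(S['top'],.2,.45),(290,215,340,285)); print('fine',p,f)
C=[box(-.05,.05,-.115,.115,0,.012),box(-.04,.04,-.1,-.07,0,.088),box(-.04,.04,.07,.1,0,.088)]
for n,win in(('top',(85,205,225,285)),('side',(210,130,270,200))):
    s=S[n]; m=satmask(s,.22,.35); b=(m*255).astype(np.uint8)
    k=np.zeros_like(b); k[win[1]:win[3],win[0]:win[2]]=b[win[1]:win[3],win[0]:win[2]]
    cs,_=cv2.findContours((k>127).astype(np.uint8),cv2.RETR_EXTERNAL,cv2.CHAIN_APPROX_NONE); c=max(cs,key=cv2.contourArea)
    f=np.zeros_like(b); cv2.drawContours(f,[c],-1,255,-1)
    p,r=fitpose(s,C,[.52,.25,-.07],f/255.,win); print(n,'cradle',p,r,(f>0).sum())
    np.save('cr_'+n,p)
# tray corners at rim z=.014
print(ray(S['top'],[[306,190],[408,219],[384,302],[282,272]],.014))
# bottles
print(ray(S['top'],[[198,164],[247,165]],0.0))
E
```

```text
top coarse [ 0.53192417 -0.29559928 -0.07498271] 71.72224413048883 267.82825164381734
side coarse [ 0.53366599 -0.29375953 -0.13042659] 241.29121892967055 157.0644524080395
fine [ 0.54341765 -0.1625187  -0.46668041] 55.89955362340485
top cradle [ 0.54049932  0.23545579 -0.09294992] 167.75574009996157 3570
side cradle [ 0.54164121  0.24004475 -0.09339289] 71.67490965013457 1426
[[ 0.68563372 -0.139841    0.014     ]
 [ 0.61644091 -0.39934754  0.014     ]
 [ 0.40705369 -0.33947913  0.014     ]
 [ 0.47745037 -0.08268728  0.014     ]]
[[0.75006878 0.13936548 0.        ]
 [0.74953528 0.01263637 0.        ]]
```

```bash
cat > mv.py <<'E'
from h import *
def units(tx,ty,tz,tyaw,cur=None):
    o=telemetry.get_obs(); p=np.array(o['tool_pos']); y=o['ee_rot'][2]
    if cur is not None: p=np.array(cur[:3]); y=cur[3]
    X=np.array([np.cos(y),np.sin(y),0]);Y=np.array([np.sin(y),-np.cos(y),0]);Z=np.array([0,0,-1])
    d=np.array([tx,ty,tz])-p
    tu=-((tyaw-y+np.pi)%(2*np.pi)-np.pi)
    return np.round([d@X/.05,d@Y/.05,d@Z/.05,np.degrees(tu)/10],3)
E
python3 -c "
from mv import *
print(units(.35,.15,.40,3.067)); print(units(.532,-.2956,.30,3.067))"
```

```text
[-5.885 -6.164  0.073 -1.193]
[-11.867 -13.706   2.073  -1.193]
```

>>> apply_moves --moves '[[[-2.9,-3.1,0,-0.6,0.5],[-5.9,-6.2,0.1,-1.2,0.5],[-5.9,-6.2,0.1,-1.2,0.5],[-5.9,-6.2,0.1,-1.2,0.5],[-5.9,-6.2,0.1,-1.2,0.5],[-5.9,-6.2,0.1,-1.2,0.5],[-5.9,-6.2,0.1,-1.2,0.5],[-5.9,-6.2,0.1,-1.2,0.5],[-5.9,-6.2,0.1,-1.2,0.5],[-5.9,-6.2,0.1,-1.2,0.5]]]'

```text
time: 1.35
tool_pos: [0.3498, 0.1492, 0.3996]
ee_rot: [3.141, -0.0, 3.071]
wrist_force: [-0.4, 0.2, -0.7]
width: 0.0473
finger_force: 0.0
```

```bash
python3 -c "
from mv import *
o=telemetry.get_obs();print(o['time'],o['tool_pos'],o['ee_rot'],o['width']);print(units(.532,-.2956,.30,3.067))"
```

```text
1.35 [0.34976967 0.1492365  0.399551  ] [ 3.14125806e+00 -4.36975732e-04  3.07078740e+00] 0.047286743458718215
[-4.265 -8.617  1.991  0.022]
```

>>> apply_moves --moves '[[[-4.265,-8.617,1.0,0,0.5],[-4.265,-8.617,2.0,0,0.5],[-4.265,-8.617,2.0,0,0.5],[-4.265,-8.617,2.0,0,0.5],[-4.265,-8.617,2.0,0,0.5],[-4.265,-8.617,2.0,0,0.5],[-4.265,-8.617,2.0,0,0.5],[-4.265,-8.617,2.0,0,0.5],[-4.265,-8.617,2.0,0,0.5],[-4.265,-8.617,2.0,0,0.5]]]'

```text
time: 2.6
tool_pos: [0.5321, -0.2955, 0.2993]
ee_rot: [3.14, -0.001, 3.07]
wrist_force: [0.3, -0.1, -0.4]
width: 0.0471
finger_force: 0.0
```

```bash
python3 - <<'E'
from mv import *
s=snap('top'); s2=snap('side')
o=telemetry.get_obs();print(o['time'],o['tool_pos'],o['ee_rot'],o['width'])
p=o['tool_pos']; a=[p[0],p[1],p[2]-.199]
print(proj(s,[a])[0],proj(s2,[a])[0], proj(s2,[[.532,-.2956,.025]])[0])
A=s['image'][200:300,310:430]; B=s2['image'][110:290,170:300]
out=np.hstack([cv2.resize(A,(440,367)),cv2.resize(B,(360,498))[:367*1] if 0 else cv2.resize(B,(265,367))])
cv2.imwrite('pics/h1.png',out[:,:,::-1])
E
```

```text
2.7 [ 0.53174639 -0.29516726  0.30053413] [-3.14152119e+00  9.47665062e-04  3.07094294e+00] 0.04678685341666502
[372.71901103 251.88924236] [252.57729446 239.26589946] [253.70696693 266.0989015 ]
```

View pics/h1.png

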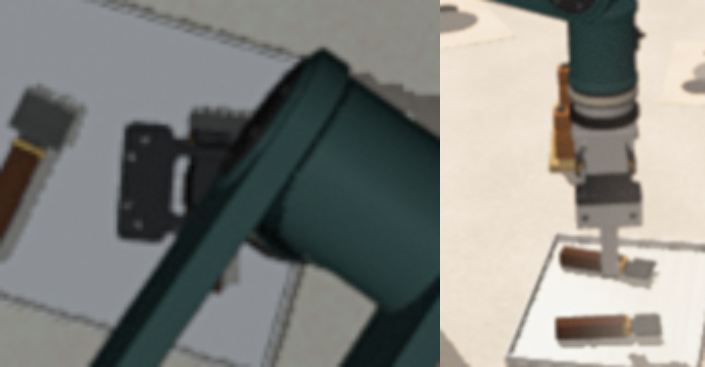

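The side crop shows the fingertip at about pixel (254,243). The predicted position is (252.6,239) for the tool centre, and the near finger sits a little lower, so calibration agrees. Now I descend and grip.

>>> apply_moves --moves '[[[0,0,0.9,0.02,0.5],[0,0,1.5,0.02,0.5],[0,0,1.88,0.02,0.5],[0,0,1.88,0.02,0.5],[0,0,1.88,0.02,1],[0,0,1.88,0.02,1],[0,0,1.88,0.02,1],[0,0,1.88,0.02,1],[0,0,1.88,0.02,1]]]'

```text
time: 3.82
tool_pos: [0.5318, -0.2972, 0.207]
ee_rot: [-3.141, 0.002, 3.065]
wrist_force: [0.2, 2.0, 6.2]
width: 0.0215
finger_force: 30.0
```

>>> apply_moves --moves '[[[0,0,-0.3,0,1],[0,0,-0.8,0,1],[0,0,-1.6,0,1],[0,0,-2.4,0,1],[0,0,-2.4,0,1],[0,0,-2.4,0,1]]]'

```text
time: 4.58
tool_pos: [0.531, -0.2971, 0.3245]
ee_rot: [3.141, -0.002, 3.065]
wrist_force: [0.1, 0.5, -1.7]
width: 0.0215
finger_force: 30.0
```

```bash
python3 - <<'E'
from mv import *
s=snap('side'); s0=snap('top')
o=telemetry.get_obs();print(o['time'],o['tool_pos'],o['ee_rot'],o['wrist_force'],o['wrist_torque'],o['width'])
A=s0['image'][200:300,310:430]; B=s['image'][160:260,200:320]
cv2.imwrite('pics/h2.png',np.hstack([cv2.resize(A,(400,333)),cv2.resize(B,(400,333))])[:,:,::-1])
E
```

```text
4.675 [ 0.53089727 -0.29693968  0.32303726] [ 3.13931496 -0.00406065  3.06468785] [-0.65961147  0.18631888 -2.16171406] [0.01182527 0.01466817 0.00595452] 0.021437478626092337
```

View pics/h2.png

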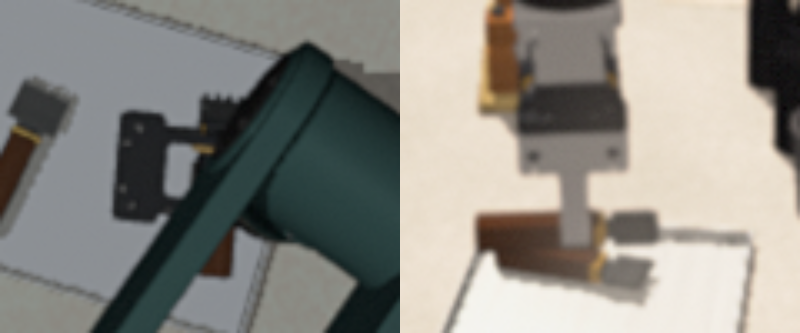

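Comb is held level, with teeth forward (leaf at crop pixel (635,227)). Next I estimate the thread phase from the first top picture and the move to a stand-off in front of the spindle.

```bash
python3 - <<'E'
from m import *
import mv
t=S['top']; g=t['image'].astype(np.float32).mean(2)
def prof(c,yaw,xo,z,ys):
    P=place(np.c_[np.full(len(ys),xo),ys,np.full(len(ys),z)],[*c,yaw]); q=proj(t,P).astype(np.float32)
    return cv2.remap(g,q[:,0].copy(),q[:,1].copy(),cv2.INTER_CUBIC).ravel()
c=(.541,.2365)
ys=np.arange(-.04,.04,.0005)
for yaw in(-.085,-.093,-.1):
  print(yaw,'cross at y=-.058,0,.058')
  for yy in(-.06,.0,.06):
    xs=np.arange(-.03,.031,.0025); y0=np.array([yy-.003,yy,yy+.003])
    v=[prof(c,yaw,x,.06,y0).mean() for x in xs]; print(np.round(v).astype(int))
for xo in(-.013,-.008,-.003,.003,.008):
    z=.06+np.sqrt(.016**2-xo**2); v=prof(c,-.093,xo,z,ys); m=abs(ys)<.032
    A=np.exp(-2j*np.pi*ys/.008)
    k=(v[m]-v[m].mean())@A[m]; print(xo,'bright crest at y mod 8mm:',round(-np.angle(k)/(2*np.pi)*8,2),abs(k)/m.sum())
v=prof(c,-.093,0,.076,np.arange(-.06,.06,.002));print(np.round(v).astype(int))
n=np.array([np.cos(-.093),np.sin(-.093)]); T=np.array(c)-.11*n
print(T,mv.units(*T,.323,np.pi-.093))
E
```

```text
-0.085 cross at y=-.058,0,.058
[104 107 108 109 106  85  74  89  98 103 105 104 101  95  88  76  56  50
  66  73  69  64  72  94 104]
[101 100  99 100 100  85  65  68  77  80  78  78  77  71  65  61  51  44
  61  72  72  67  66  84  91]
[ 17  17  18  18  16  20  42  70  89 101 107 105 101  92  82  71  56  38
  24  15  16  15  16  17  17]
-0.093 cross at y=-.058,0,.058
[104 107 108 108 108  89  74  86  97 102 105 104 101  96  89  79  61  48
  64  73  70  65  69  90 104]
[101 100  99 100 100  84  65  69  78  80  78  78  77  70  65  61  51  44
  61  72  72  67  66  85  92]
[ 17  17  18  18  15  22  46  73  91 103 107 104 100  91  80  69  53  36
  22  14  16  15  17  17  17]
-0.1 cross at y=-.058,0,.058
[103 106 108 108 110  94  74  83  95 101 104 104 102  98  90  81  65  47
  61  73  71  66  66  87 103]
[101 100  99 100 100  84  65  69  78  80  78  78  77  70  65  61  51  44
  61  72  72  67  66  85  94]
[ 16  17  18  18  15  25  50  77  93 104 107 103  99  88  78  67  50  33
  20  14  16  15  17  17  17]
-0.013 bright crest at y mod 8mm: 2.25 10.92156873115162
-0.008 bright crest at y mod 8mm: 2.68 12.389618914358389
-0.003 bright crest at y mod 8mm: 2.96 11.207346379975009
0.003 bright crest at y mod 8mm: 3.25 10.929738763452612
0.008 bright crest at y mod 8mm: 3.43 9.27694662580873
[102 101 100 100 100 102 105  92  67  59  65  97  96  62  56 102  94  61
  62  91  93  66  60  90 100  66  57  97  98  68  65  99  95  68  69  95
  98  66  60  90  93  64  61  98  98  71  64  93 104 104  73  56  76 101
 100 100 101 102 103  96]
[0.43147535 0.24671526] [2.8180e+00 1.0688e+01 1.0000e-03 9.2000e-02]
```

```bash
python3 - <<'E'
import mv,numpy as np
n=np.array([np.cos(-.093),np.sin(-.093)]);u=np.array([-n[1],n[0]]); T=np.array((.541,.2365))-.110*n-.004*u
print(T,mv.units(*T,.323,np.pi-.093),mv.units(*T,.253,np.pi-.093))
E
```

```text
[0.43110389 0.24273255] [2.8190e+00 1.0608e+01 1.0000e-03 9.2000e-02] [ 2.819 10.608  1.401  0.092]
```

>>> apply_moves --moves '[[[0.3,1.0,0,0.02,1],[0.6,2.2,0,0.04,1],[0.9,3.4,0,0.05,1],[1.2,4.6,0,0.06,1],[1.5,5.8,0,0.08,1],[1.9,7.0,0,0.09,1],[2.2,8.2,0,0.09,1],[2.5,9.4,0,0.09,1],[2.8,10.3,0,0.09,1],[2.82,10.6,0,0.09,1]]]'

```text
time: 5.92
tool_pos: [0.4302, 0.2441, 0.3239]
ee_rot: [-3.14, -0.003, 3.053]
wrist_force: [-0.3, 0.0, -1.0]
width: 0.0214
finger_force: 30.0
```

>>> apply_moves --moves '[[[0,0,0.5,0,1],[0,0,1.0,0,1],[0,0,1.4,0,1],[0,0,1.4,0,1],[0,0,1.4,0,1]]]'

```text
time: 6.55
tool_pos: [0.4319, 0.2416, 0.256]
ee_rot: [-3.141, 0.0, 3.048]
wrist_force: [0.1, 0.2, -1.0]
width: 0.0218
finger_force: 30.0
```

```bash
python3 - <<'E'
from mv import *
s0=snap('top');s=snap('side')
P=[]
for i in range(1):
    o=telemetry.get_obs();print(o['time'],o['tool_pos'],o['ee_rot'],o['wrist_force'],o['wrist_torque'])
n=np.array([np.cos(-.093),np.sin(-.093)]);u=np.array([-n[1],n[0]])
d=o['tool_pos'][:2]-np.array((.541,.2365)); print('standoff,along',d@n,d@u)
A=s0['image'][200:280,90:220]; B=s['image'][130:200,190:280]
cv2.imwrite('pics/h3.png',np.hstack([cv2.resize(A,(490,302),interpolation=cv2.INTER_CUBIC),cv2.resize(B,(310,302),interpolation=cv2.INTER_CUBIC)])[:,:,::-1])
E
```

```text
6.65 [0.43202478 0.24194978 0.25676628] [3.14077951e+00 1.84811609e-03 3.04858328e+00] [-0.22591089 -0.85543489 -0.6255184 ] [ 0.0074129   0.03324743 -0.06527554]
standoff,along -0.10901039855988523 -0.004693862957693091
```

View pics/h3.png

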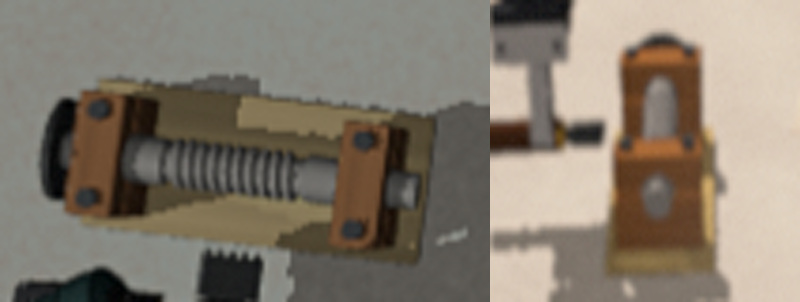

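The top crop shows the comb's teeth just in front of the thread, with the leaf at about pixel (151,271). I'll measure the tooth phase, yaw and leaf height in the picture against the thread.

```bash
python3 - <<'E'
from m import *
import mv
t=S['top']; s0=snap('top'); g=s0['image'].astype(np.float32).mean(2); s1=snap('side'); o=telemetry.get_obs(); print(o['tool_pos'],o['ee_rot'])
c=np.array((.541,.2365)); 
def prof(xo,z,ys,yaw):
    P=place(np.c_[np.full(len(ys),xo),ys,np.full(len(ys),z)],[*c,yaw]); q=proj(t,P).astype(np.float32)
    return cv2.remap(g,q[:,0].copy(),q[:,1].copy(),cv2.INTER_CUBIC).ravel()
ys=np.arange(-.03,.0301,.001)
for xo in(-.053,-.0515,-.050,-.0485,-.047): print(xo,np.round(prof(xo,.062,ys,-.093)).astype(int))
ym=np.arange(-.021,.012,.0005)
for yaw in(-.08,-.093,-.105):
  for xo in(-.0515,-.050,-.0485):
    v=prof(xo,.062,ym,yaw); k=(v-v.mean())@np.exp(-2j*np.pi*ym/.008); print(yaw,xo,'tooth(dark) y mod 8',round((-np.angle(k)/(2*np.pi)*8+4)%8,2),round(abs(k)/len(ym),2))
# side: leaf pixel
n=np.array([np.cos(-.093),np.sin(-.093)])
for z in(.060,.064,.068): 
    L=o['tool_pos'][:2]+n*.047; print(z,proj(s1,[[*L,z]])[0], proj(s1,[[*(o['tool_pos'][:2]+n*(-.02)),z]])[0])
gs=s1['image'].astype(int).sum(2)//3
print(gs[148:175,216]);print(gs[148:175,219])
E
```

```text
[0.43186876 0.24207586 0.256776  ] [3.14063461e+00 1.87306480e-03 3.04880781e+00]
-0.053 [140 141 141 143 140 127 111  98  91  95 111 133 135 121 103  95  94 102
 115 125 127 124 113 100  95 106 121 135 144 137 111  88  82  94 110 128
 136 125 104  92  92 101 115 129 140 142 140 140 139 138 137 136 137 138
 139 140 140 139 139 139 139]
-0.0515 [134 137 140 143 142 135 127 121 117 119 127 137 139 131 122 120 123 127
 130 132 132 132 128 123 121 127 135 141 144 139 125 113 109 116 125 134
 138 135 127 122 121 124 130 138 144 144 141 140 139 138 137 137 137 137
 138 138 138 138 137 136 135]
-0.05 [123 129 135 137 136 134 132 130 129 129 130 131 131 128 125 126 130 132
 131 127 124 124 125 128 132 137 139 139 138 135 130 125 123 125 128 130
 131 130 127 125 125 126 129 135 139 139 137 135 134 133 132 131 130 129
 128 129 131 132 133 132 129]
-0.0485 [113 120 127 130 128 126 124 124 123 123 121 118 115 115 116 120 125 127
 123 117 113 113 115 121 127 131 131 129 128 126 124 122 122 121 121 120
 118 117 117 117 118 117 121 126 131 132 130 128 127 125 123 121 119 117
 116 117 119 122 124 12
[... 363 characters left out ...]
tooth(dark) y mod 8 7.81 1.82
-0.093 -0.0515 tooth(dark) y mod 8 1.79 4.98
-0.093 -0.05 tooth(dark) y mod 8 0.8 1.45
-0.093 -0.0485 tooth(dark) y mod 8 7.26 1.76
-0.105 -0.0515 tooth(dark) y mod 8 1.13 5.03
-0.105 -0.05 tooth(dark) y mod 8 0.3 1.58
-0.105 -0.0485 tooth(dark) y mod 8 6.77 1.66
0.06 [219.44846537 161.50949123] [198.76601303 162.18633181]
0.064 [219.37628745 160.38391238] [198.67121258 161.0620094 ]
0.068 [219.30405334 159.25593194] [198.57634573 159.93529301]
[204 206 205 203 206 204 205 204 196 165 111  55  39  39  60 115 167 198
 207 205 205 205 204 206 208 206 207]
[204 207 205 206 204 204 205 206 198 163 106  53  38  41  62 116 172 200
 206 205 205 205 205 207 209 207 210]
```

>>> apply_moves --moves '[[[0,0.07,0.07,0,1],[-0.2,0.07,0.07,0,1],[-0.4,0.07,0.07,0,1],[-0.52,0.07,0.07,0,1],[-0.54,0.07,0.07,0,1],[-0.54,0.07,0.07,0,1],[-0.54,0.07,0.07,0,1]]]'

```text
time: 7.62
tool_pos: [0.4585, 0.2431, 0.2521]
ee_rot: [3.142, -0.0, 3.049]
wrist_force: [-1.2, 0.8, -0.7]
width: 0.0221
finger_force: 30.0
```

```bash
cat > look.py <<'E'
from m import *
def look():
    t=S['top']; s0=snap('top'); g=s0['image'].astype(np.float32).mean(2); o=telemetry.get_obs()
    c=np.array((.541,.2365)); n=np.array([np.cos(-.093),np.sin(-.093)]);u=np.array([-n[1],n[0]])
    d=o['tool_pos'][:2]-c; print(round(o['time'],2),'tool n,u,z',np.round([d@n,d@u,o['tool_pos'][2]],4),'yaw',round(o['ee_rot'][2]-np.pi,4),'F n,u,z',np.round([o['wrist_force'][:2]@n,o['wrist_force'][:2]@u,o['wrist_force'][2]],2),'Tz',np.round(o['wrist_torque'],3))
    return s0,g,c
def prof(g,c,xo,z,ys,yaw=-.093):
    P=place(np.c_[np.full(len(ys),xo),ys,np.full(len(ys),z)],[*c,yaw]); q=proj(S['top'],P).astype(np.float32)
    return cv2.remap(g,q[:,0].copy(),q[:,1].copy(),cv2.INTER_CUBIC).ravel()
E
python3 - <<'E'
from look import *
s0,g,c=look()
ys=np.arange(-.03,.0301,.001)
for xo in np.arange(-.034,-.007,.002): print(round(xo,4),np.round(prof(g,c,xo,.06+(np.sqrt(max(0,.016**2-xo**2))),ys)).astype(int))
A=s0['image'][225:285,110:190]
cv2.imwrite('pics/h4.png',cv2.resize(A,(800,600),interpolation=cv2.INTER_CUBIC)[:,:,::-1])
E
```

```text
7.67 tool n,u,z [-0.0828 -0.0011  0.2522] yaw -0.0924 F n,u,z [ 0.2   0.03 -1.79] Tz [ 0.047 -0.02   0.003]
-0.034 [ 66  65  69  89 112 111  83  49  30  26  23  24  27  27  26  27  28  28
  28  27  26  27  28  28  28  28  27  26  28  30  32  32  31  30  28  27
  27  27  26  26  26  27  33  41  52  61  67  82  99 114 119 116 114 114
 113 114 114 114 114 114 114]
-0.032 [ 65  64  66  82 106 112  89  56  33  25  22  23  29  35  42  44  40  33
  29  31  36  43  50  50  42  33  27  25  29  38  44  45  42  36  30  29
  33  41  43  43  40  33  30  38  52  66  72  84  99 110 117 115 113 113
 113 113 114 114 114 114 114]
-0.03 [ 64  64  64  75  98 112 102  78  54  37  28  30  46  64  81  87  76  53
  40  42  52  68  84  82  63  43  32  32  43  63  78  79  70  57  45  41
  53  71  79  79  70  53  39  44  60  77  85  92 103 110 114 114 113 113
 113 113 113 112 112 112 111]
-0.028 [ 63  63  62  68  88 107 112 104  88  71  59  61  74  89 104 109  94  67
  51  54  68  85 102 102  86  66  57  58  70  88 103 102  90  75  61  56
  66  83  92  92  86  72  61  63  78  94 103 106 110 113 113 114 112 109
[... 1826 characters left out ...]
3  89  97  96
  79  57  49  57  71  86  96  93  78  63  56  55  67  88 102  99  86  69
  55  54  72  91  97  93  80  60  47  51  67  82  94  96  81  61  51  54
  65  80  94  92  76  62  56]
-0.01 [112 108  94  74  54  54  76  98 102  96  82  64  52  57  71  88 105 108
  90  68  59  63  75  92 106 106  94  78  62  56  71  96 108 105  93  74
  56  55  70  86  98 102  91  68  54  56  68  85 100 101  84  66  57  57
  68  88 104 101  89  75  63]
-0.008 [119 119 105  83  61  58  76  96 107 108  96  76  62  62  71  88 108 113
  98  77  67  65  76  96 113 114 102  85  66  60  77 103 116 115 103  81
  61  57  68  83 100 109  98  75  60  60  69  86 104 107  94  78  66  62
  73  96 112 112 101  86  70]
```

View pics/h4.png

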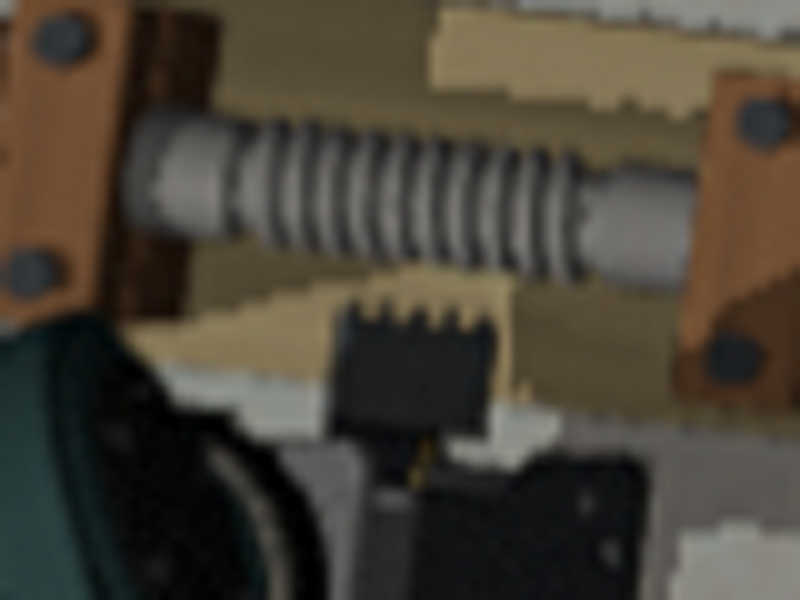

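The top crop shows five teeth at crop (360–490,315), with the comb square to the spindle and the gap to the crests about 11 mm. Now I advance carefully and feel.

>>> apply_moves --moves '[[[-0.08,0.02,0,0,1],[-0.14,0.02,0,0,1],[-0.17,0.02,0,0,1],[-0.17,0.02,0,0,1]]]'

```text
time: 8.18
tool_pos: [0.4674, 0.2433, 0.2522]
ee_rot: [3.142, -0.0, 3.049]
wrist_force: [0.6, 0.4, -1.1]
width: 0.0214
finger_force: 30.0
```

>>> apply_moves --moves '[[[-0.01,0,0,0,1],[-0.02,0,0,0,1],[-0.02,0,0,0,1]]]'

```text
time: 8.55
tool_pos: [0.4681, 0.2432, 0.2521]
ee_rot: [-3.142, -0.001, 3.049]
wrist_force: [-0.4, -0.4, -0.5]
width: 0.0217
finger_force: 30.0
```

>>> apply_moves --moves '[[[-0.01,0,0,0,1],[-0.02,0,0,0,1],[-0.02,0,0,0,1]]]'

```text
time: 8.93
tool_pos: [0.4686, 0.2432, 0.252]
ee_rot: [-3.141, -0.002, 3.049]
wrist_force: [-5.6, -0.1, 1.8]
width: 0.0219
finger_force: 30.0
```

>>> apply_moves --moves '[[[0,0.01,0,0,1],[0,0.01,0,0,1]]]'

```text
time: 9.18
tool_pos: [0.4687, 0.2435, 0.252]
ee_rot: [-3.141, -0.002, 3.049]
wrist_force: [-4.8, -1.1, 1.3]
width: 0.0221
finger_force: 30.0
```

>>> apply_moves --moves '[[[0,0.01,0,0,1],[0,0.01,0,0,1]]]'

```text
time: 9.43
tool_pos: [0.4687, 0.2438, 0.2519]
ee_rot: [-3.14, -0.002, 3.049]
wrist_force: [-5.6, -2.5, 2.1]
width: 0.0218
finger_force: 30.0
```

>>> apply_moves --moves '[[[0,0.01,0,0,1],[0,0.01,0,0,1]]]'

```text
time: 9.68
tool_pos: [0.4687, 0.2441, 0.2518]
ee_rot: [-3.139, -0.003, 3.049]
wrist_force: [-5.3, -1.4, 1.0]
width: 0.0214
finger_force: 30.0
```

>>> apply_moves --moves '[[[0,0.01,0,0,1],[0,0.01,0,0,1]]]'

```text
time: 9.93
tool_pos: [0.4688, 0.2445, 0.2517]
ee_rot: [-3.139, -0.003, 3.049]
wrist_force: [-5.8, -2.4, 1.9]
width: 0.0219
finger_force: 30.0
```

>>> apply_moves --moves '[[[0,0.01,0,0,1],[0,0.01,0,0,1]]]'

```text
time: 10.18
tool_pos: [0.4688, 0.2449, 0.2515]
ee_rot: [-3.139, -0.003, 3.049]
wrist_force: [-5.8, -2.1, 1.0]
width: 0.0219
finger_force: 30.0
```

>>> apply_moves --moves '[[[0,0.01,0,0,1],[0,0.01,0,0,1]]]'

```text
time: 10.42
tool_pos: [0.4688, 0.2454, 0.2514]
ee_rot: [-3.139, -0.003, 3.049]
wrist_force: [-5.2, -2.6, -0.2]
width: 0.0219
finger_force: 30.0
```

>>> apply_moves --moves '[[[0,0.01,0,0,1],[0,0.01,0,0,1]]]'

```text
time: 10.68
tool_pos: [0.4688, 0.2459, 0.2513]
ee_rot: [-3.138, -0.003, 3.049]
wrist_force: [-5.2, -2.4, 0.5]
width: 0.0219
finger_force: 30.0
```

>>> apply_moves --moves '[[[0,0.01,0,0,1],[0,0.01,0,0,1]]]'

```text
time: 10.92
tool_pos: [0.4689, 0.2463, 0.2512]
ee_rot: [-3.138, -0.003, 3.049]
wrist_force: [-4.8, -2.8, -1.0]
width: 0.0219
finger_force: 30.0
```

```bash
python3 - <<'E'
from look import *
s0,g,c=look()
ys=np.arange(-.03,.0301,.001)
for xo in (-.026,-.024,-.022,-.020,-.018,-.016,-.014,-.012): print(round(xo,4),np.round(prof(g,c,xo,.06+(np.sqrt(max(0,.016**2-xo**2))),ys)).astype(int))
E
```

```text
10.97 tool n,u,z [-0.0727  0.0031  0.2512] yaw -0.0931 F n,u,z [-4.62 -2.94  0.11] Tz [-0.43   0.867 -0.17 ]
-0.026 [ 67  67  68  68  68  68  69  75  75  59  38  24  23  27  27  28  28  28
  27  28  29  30  31  31  30  29  29  31  32  31  30  29  29  29  30  31
  32  31  31  30  30  30  31  30  28  27  30  35  48  61  77  93 101 102
  92  81  75  75  75  74  73]
-0.024 [70 70 70 70 70 70 73 84 92 81 58 37 27 26 24 26 28 27 26 26 26 26 27 27
 28 29 30 30 29 28 28 30 32 34 33 31 29 29 30 30 30 30 29 28 26 26 28 31
 40 53 65 78 83 83 76 67 63 63 64 64 64]
-0.022 [ 74  74  73  72  72  72  76  91 110 109  87  59  39  31  28  37  48  54
  54  48  38  28  28  35  41  48  50  44  32  26  27  32  39  46  43  34
  26  25  29  32  36  39  37  34  31  29  30  33  40  50  59  67  69  68
  67  66  66  66  66  66  66]
-0.02 [ 72  74  73  71  70  71  76  93 116 124 106  78  53  39  38  56  79  93
  97  87  64  39  35  49  67  84  90  77  50  31  32  41  50  60  58  47
  33  28  30  36  46  54  52  44  37  34  34  40  48  57  62  66  68  68
  68  68  68  69  69  69  68]
-0.018 [ 67  73  74  67  61  6
[... 169 characters left out ...]
47  59  69  70  67  65  63
  63  66  70  72  72  71  67]
-0.016 [64 76 81 71 55 45 44 50 65 78 79 65 50 39 35 42 57 72 82 83 69 48 39 48
 62 78 87 83 62 42 35 40 48 58 63 57 46 38 36 38 46 56 57 50 42 39 40 50
 65 77 81 77 70 60 53 56 65 72 76 75 66]
-0.014 [94 88 67 47 36 34 42 59 70 66 56 46 38 37 45 55 62 63 57 45 38 41 48 55
 62 62 54 44 39 39 43 51 58 57 51 45 40 38 43 52 56 52 47 43 42 49 62 76
 86 88 81 62 48 50 61 72 83 85 73 57 52]
-0.012 [103  93  75  57  44  43  63  85  92  84  71  56  44  40  46  51  54  55
  53  48  46  46  48  53  59  60  57  52  47  43  46  55  62  63  60  52
  44  42  51  62  68  72  68  55  46  53  67  82  94  96  81  60  51  55
  65  81  95  93  77  63  56]
```

No drop yet. The teeth are still on the crests (edge about 21 mm out) and sliding freely, so I keep feeling along +y.

>>> apply_moves --moves '[[[0,0.01,0,0,1],[0,0.02,0,0,1],[0,0.02,0,0,1]]]'

```text
time: 11.35
tool_pos: [0.469, 0.2473, 0.2511]
ee_rot: [-3.138, -0.003, 3.049]
wrist_force: [-4.0, -2.1, -0.6]
width: 0.0219
finger_force: 30.0
```

>>> apply_moves --moves '[[[0,0.01,0,0,1],[0,0.02,0,0,1],[0,0.02,0,0,1]]]'

```text
time: 11.72
tool_pos: [0.4691, 0.2485, 0.2511]
ee_rot: [-3.139, -0.003, 3.049]
wrist_force: [-5.2, -2.4, -2.0]
width: 0.0217
finger_force: 30.0
```

>>> apply_moves --moves '[[[0,0.01,0,0,1],[0,0.02,0,0,1],[0,0.02,0,0,1]]]'

```text
time: 12.1
tool_pos: [0.4705, 0.2501, 0.2524]
ee_rot: [3.141, 0.003, 3.049]
wrist_force: [-0.2, -0.1, -1.6]
width: 0.0219
finger_force: 30.0
```

Force dropped to zero and the tool jumped forward 1.4 mm, so the teeth have found the grooves. Advancing gently.

>>> apply_moves --moves '[[[-0.01,0,0,0,1],[-0.02,0,0,0,1],[-0.02,0,0,0,1]]]'

```text
time: 12.48
tool_pos: [0.4713, 0.2501, 0.2526]
ee_rot: [3.141, 0.002, 3.049]
wrist_force: [0.9, -0.6, -0.8]
width: 0.0219
finger_force: 30.0
```

>>> apply_moves --moves '[[[-0.01,0,0,0,1],[-0.02,0,0,0,1],[-0.02,0,0,0,1]]]'

```text
time: 12.85
tool_pos: [0.472, 0.2499, 0.2523]
ee_rot: [3.141, 0.0, 3.049]
wrist_force: [0.1, -1.4, -0.6]
width: 0.0216
finger_force: 30.0
```

>>> apply_moves --moves '[[[-0.01,0,0,0,1],[-0.02,0,0,0,1],[-0.02,0,0,0,1]]]'

```text
time: 13.22
tool_pos: [0.4725, 0.2499, 0.2522]
ee_rot: [3.141, -0.001, 3.049]
wrist_force: [-3.5, -0.1, 0.6]
width: 0.0218
finger_force: 30.0
```

```bash
python3 - <<'E'
from look import *
s0,g,c=look()
E
```

```text
13.28 tool n,u,z [-0.0695  0.007   0.2521] yaw -0.0924 F n,u,z [-4.65 -1.53  1.4 ] Tz [ 0.     0.616 -0.013]
```

>>> apply_moves --moves '[[[-0.01,0,0,0,1],[-0.01,0,0,0,1],[-0.01,0,0,0,1],[-0.01,0,0,0,1]]]'

```text
time: 13.78
tool_pos: [0.4727, 0.2499, 0.2521]
ee_rot: [-3.142, -0.002, 3.049]
wrist_force: [-4.7, -0.2, 3.1]
width: 0.022
finger_force: 30.0
```

```bash
python3 - <<'E'
from look import *
s0,g,c=look(); s1=snap('side')
A=s0['image'][225:275,115:190]; B=s1['image'][130:190,195:275]
cv2.imwrite('pics/h5.png',np.vstack([cv2.resize(A,(500,333),interpolation=cv2.INTER_CUBIC),cv2.resize(B,(500,260),interpolation=cv2.INTER_CUBIC)])[:,:,::-1])
for xo in (-.024,-.022,-.020,-.018,-.016,-.014,-.012): print(round(xo,4),np.round(prof(g,c,xo,.062,np.arange(-.03,.0301,.001))).astype(int))
E
```

```text
13.82 tool n,u,z [-0.0693  0.007   0.2521] yaw -0.0923 F n,u,z [-5.04 -0.42  1.27] Tz [ 0.033  0.929 -0.026]
-0.024 [ 70  70  71  71  71  70  69  68  73  85  99 112 117 105  75  44  25  25
  26  27  30  31  31  31  30  30  30  30  30  29  29  30  31  32  32  31
  31  31  31  31  31  31  31  31  31  31  30  29  30  31  36  44  52  58
  58  60  62  64  65  65  65]
-0.022 [ 73  73  74  74  73  71  71  70  75  91 109 120 119 104  76  47  26  24
  27  28  30  31  30  29  29  30  30  31  31  30  29  29  31  31  31  30
  30  31  32  32  31  31  31  31  31  30  29  28  29  30  35  43  52  59
  61  62  65  67  68  67  67]
-0.02 [ 74  74  74  73  73  73  74  74  75  90 110 123 121 106  80  54  33  26
  28  27  29  30  29  28  28  28  29  30  30  29  29  29  29  30  30  31
  31  31  30  30  29  29  30  30  30  31  30  28  28  30  33  41  51  59
  63  64  66  67  68  69  69]
-0.018 [ 66  68  67  64  62  64  67  69  69  80  98 111 107  92  69  53  39  30
  28  27  28  30  32  34  35  33  32  30  30  29  30  31  33  34  33  31
  29  30  32  33  33  34  32  31  32  33  34  34  35  35  34  38  44  52
  58  61  65  68  70  69  66]
-0.016 [54 58 57 51 46 44 47 51 55 63 75 80 74 58 44 42 45 43 40 38 36 35 38 43
 46 45 43 39 35 33 34 37 41 44 45 41 37 36 36 37 41 44 43 41 38 37 36 39
 43 45 43 42 42 44 49 56 63 71 75 71 61]
-0.014 [49 56 58 51 42 35 33 37 50 64 71 69 59 45 35 37 47 53 54 52 47 43 42 46
 50 54 56 53 48 42 41 43 47 53 56 54 50 45 40 40 46 54 56 53 48 42 38 39
 45 50 52 52 49 44 46 53 63 76 85 83 68]
-0.012 [52 68 82 81 73 60 47 43 60 84 93 87 74 59 46 41 46 52 57 59 58 54 50 49
 50 54 60 62 60 56 51 47 47 54 61 62 59 53 46 41 45 53 58 58 56 50 43 40
 43 49 56 62 63 57 54 55 62 75 91 97 87]
```

View pics/h5.png

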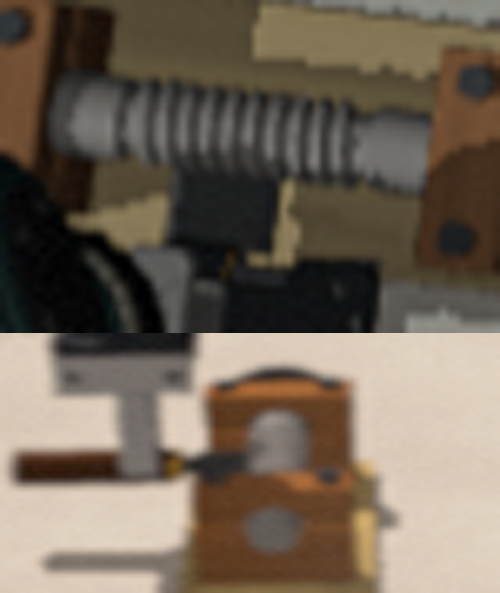

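The leaf is against the crests along its whole edge: no teeth visible, edge straight at about −16.5 mm, force about 5 N. Holding for over 2 s.

>>> apply_moves --moves '[[[-0.005,0,0,0,1],[-0.005,0,0,0,1],[-0.005,0,0,0,1],[-0.005,0,0,0,1],[-0.005,0,0,0,1],[-0.005,0,0,0,1],[-0.005,0,0,0,1],[-0.005,0,0,0,1],[-0.005,0,0,0,1],[-0.005,0,0,0,1]]]'

```text
time: 15.12
tool_pos: [0.4728, 0.2499, 0.2521]
ee_rot: [-3.142, -0.003, 3.049]
wrist_force: [-5.8, -0.6, 3.2]
width: 0.022
finger_force: 30.0
```

>>> apply_moves --moves '[[[0,0,0,0,1],[0,0,0,0,1],[0,0,0,0,1],[0,0,0,0,1],[0,0,0,0,1],[0,0,0,0,1],[0,0,0,0,1],[0,0,0,0,1],[0,0,0,0,1],[0,0,0,0,1]]]'

```text
time: 16.38
tool_pos: [0.4728, 0.2499, 0.2521]
ee_rot: [-3.142, -0.003, 3.049]
wrist_force: [-5.6, 0.7, 2.7]
width: 0.0218
finger_force: 30.0
```

```bash
python3 - <<'E'
from look import *
s0,g,c=look()
# edge row (half level) at left/right parts of leaf: brightness step vs xo
xs=np.arange(-.024,-.009,.001)
for y in(-.012,-.004,.004,.012): 
    print(y,np.round([prof(g,c,x,.062,np.arange(y-.004,y+.0041,.001)+.0025).mean() for x in xs]).astype(int))
s1=snap('side'); gs=s1['image'].astype(int).mean(2).astype(int)
o=telemetry.get_obs(); n=np.array([np.cos(-.093),np.sin(-.093)])
for a in(-.06,-.03,.03,.038):
    for z in(.06,): q=proj(s1,[[*(o['tool_pos'][:2]+n*a),z]])[0]; print(a,q,gs[int(q[1])-9:int(q[1])+10,int(round(q[0]))])
E
```

```text
16.43 tool n,u,z [-0.0691  0.007   0.2521] yaw -0.0923 F n,u,z [-5.61 -1.37  3.11] Tz [ 0.014  0.984 -0.03 ]
-0.012 [28 28 28 28 28 29 32 35 40 45 48 53 54 56 57]
-0.004 [30 30 30 30 29 30 31 34 39 43 48 51 54 56 57]
0.004 [30 30 30 30 30 30 31 35 40 45 49 51 53 54 55]
0.012 [31 31 30 30 30 30 33 36 41 44 47 49 50 54 61]
-0.06 [199.05919753 160.68603236] [198 198 199 200 195 172 125  75  46  36  30  29  38  89 156 196 203 204
 201]
-0.03 [208.25720208 160.38136518] [204 204 203 204 196 166 110  65  42  33  31  34  50 106 165 200 206 204
 207]
0.03 [226.68456814 159.78834382] [165 174 184 186 188 186 172 132  81  44  36  41  50  53  54  59  63  61
  61]
0.038 [229.14357045 159.71094226] [63 64 73 76 74 72 72 63 45 40 43 43 42 45 49 57 60 62 60]
```

Edge uniform at all four sampled points, height about 59 mm, 5–6 N held for over 2.5 s. Withdrawing straight out, then lifting.

>>> apply_moves --moves '[[[0.05,0,0,0,1],[0.12,0,0,0,1],[0.3,0,0,0,1],[0.6,0,0,0,1],[0.9,0,0,0,1],[0.9,0,-0.5,0,1],[0.9,0,-1.0,0,1],[0.9,0,-1.4,0,1],[0.9,0,-1.4,0,1]]]'

```text
time: 17.6
tool_pos: [0.4285, 0.2542, 0.3241]
ee_rot: [3.139, 0.004, 3.05]
wrist_force: [-0.1, 0.3, -2.0]
width: 0.0219
finger_force: 30.0
```

```bash
python3 -c "
from mv import *
o=telemetry.get_obs();print(o['time'],o['tool_pos'],o['ee_rot'],o['wrist_force']);print(units(.531,-.297,.323,3.065))"
```

```text
17.6 [0.42845115 0.25420623 0.32413293] [3.1392556  0.00389522 3.04953313] [-0.10761     0.29865576 -2.00060503]
[ -3.056 -10.789   0.023  -0.089]
```

>>> apply_moves --moves '[[[-0.4,-1.2,0,-0.02,1],[-0.7,-2.4,0,-0.04,1],[-1.0,-3.6,0,-0.05,1],[-1.4,-4.8,0,-0.06,1],[-1.7,-6.0,0,-0.08,1],[-2.0,-7.2,0,-0.09,1],[-2.4,-8.4,0,-0.09,1],[-2.7,-9.6,0,-0.09,1],[-3.0,-10.5,0,-0.09,1],[-3.06,-10.8,0,-0.09,1]]]'

```text
time: 18.85
tool_pos: [0.5308, -0.3001, 0.3199]
ee_rot: [3.14, -0.003, 3.062]
wrist_force: [-0.1, 0.1, -1.9]
width: 0.0216
finger_force: 30.0
```

>>> apply_moves --moves '[[[0,0,0.6,0,1],[0,0,1.2,0,1],[0,0,1.8,0,1],[0,0,2.1,0,1],[0,0,2.2,0,1],[0,0,2.24,0,1],[0,0,2.24,0,1]]]'

```text
time: 19.73
tool_pos: [0.5316, -0.2981, 0.2114]
ee_rot: [-3.141, 0.002, 3.065]
wrist_force: [-0.6, -0.0, -1.3]
width: 0.0214
finger_force: 30.0
```

>>> apply_moves --moves '[[[0,0,0.03,0,1],[0,0,0.06,0,1],[0,0,0.06,0,1]]]'

```text
time: 20.1
tool_pos: [0.5312, -0.298, 0.2071]
ee_rot: [3.141, -0.0, 3.065]
wrist_force: [-0.3, 0.2, -0.8]
width: 0.0215
finger_force: 30.0
```

>>> apply_moves --moves '[[[0,0,0.015,0,1],[0,0,0.03,0,1],[0,0,0.03,0,1]]]'

```text
time: 20.48
tool_pos: [0.5312, -0.2979, 0.207]
ee_rot: [-3.141, 0.0, 3.065]
wrist_force: [-2.4, 1.2, 4.7]
width: 0.0219
finger_force: 30.0
```

Contact with the tray floor (weight taken, +4.7 N). Opening to about 50 mm, then lifting.

>>> apply_moves --moves '[[[0,0,0,0,0.7],[0,0,0,0,0.5],[0,0,0,0,0.5],[0,0,0,0,0.5],[0,0,-0.3,0,0.5],[0,0,-1,0,0.5],[0,0,-2,0,0.5],[0,0,-3,0,0.5],[0,0,-3,0,0.5]]]'

```text
time: 21.6
tool_pos: [0.5319, -0.2983, 0.3635]
ee_rot: [-3.135, 0.012, 3.065]
wrist_force: [-0.4, 0.2, -0.1]
width: 0.0475
finger_force: 0.0
```

>>> apply_moves --moves '[[[1,2,-0.4,0,0.5],[2,4,-0.4,0,0.5],[2.5,6,-0.4,0,0.5],[2.5,6,-0.4,0,0.5],[2.5,6,-0.4,0,0.5],[2.5,6,-0.4,0,0.5],[2.5,6,-0.4,0,0.5],[2.5,6,-0.4,0,0.5]]]'

```text
time: 22.6
tool_pos: [0.4301, 0.0097, 0.3753]
ee_rot: [-3.141, -0.0, 3.063]
wrist_force: [-0.5, -1.0, -0.4]
width: 0.047
finger_force: 0.0
```

```bash
python3 - <<'E'
from m import *
s=snap('top'); s2=snap('side'); o=telemetry.get_obs(); print(o['time'],o['tool_pos'],o['wrist_force'],o['finger_force'])
Hd=[box(-.065,.020,-.011,.011,.003,.025)]
for n,q in(('top',s),('side',s2)):
    w=(345,215,395,285) if n=='top' else (215,258,265,285)
    print(n,fitpose(q,Hd,[.530,-.2975,-.07],satmask(q,.2,.45),w))
A=s['image'][180:310,270:420]; B=s2['image'][215:300,195:315]
cv2.imwrite('pics/h6.png',np.hstack([cv2.resize(A,(400,347)),cv2.resize(B,(400,347))])[:,:,::-1])
E
```

```text
22.7 [0.43014819 0.00949773 0.37531818] [-0.11741264 -0.08499676 -0.0420293 ] 0.0
top (array([ 0.53168778, -0.29866623,  0.00403029]), np.float64(85.04316767585664))
side (array([ 0.53100511, -0.29736431, -0.14667551]), np.float64(248.93991344465238))
```

View pics/h6.png

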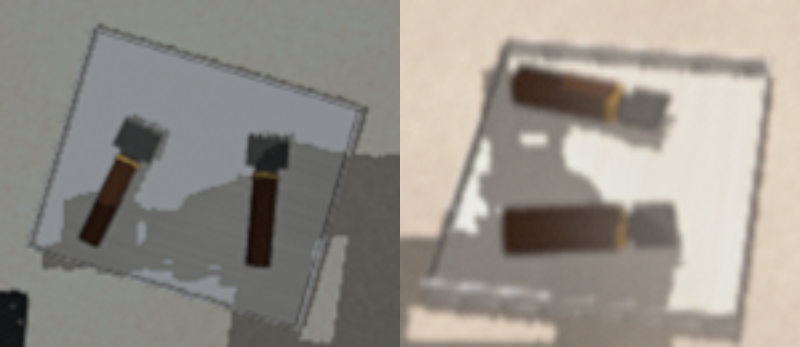

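Both combs lie flat in the tray: the coarse one at crop (267,200) well inside the rim, the fine one unmoved. The arm is clear, so I hand in.

```bash
python3 -c "
from bench import ticket
print(ticket.close_job())"
```

```text
the job is handed in; nothing more can be done
None
```

I seated the coarse comb fully home and flat in the spindle thread and held it there for over 2 s at about 5–6 N. I then laid it back flat in the tray and handed the job in at about 23 s of the 72 s allowed; the verdict was not shown.

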